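# Slide the opaline marble under the lamp

### The job

Slide the copper dish, with its marble in it, in under the low brass lamp shade, so that it stands flat on the shelf and centred below the shade with the marble still inside, and let go of it. Do not bump the lamp, and leave the green-grey soapstone dish where it stands.

Things in the scene. Friction and masses are not known exactly. Their poses are not given: they have to be found in the camera images.
- copper_dish: Loose copper dish, 80 mm across, 22 mm high, about 0.2 kg, with a straight oak handle. Origin: centre of its underside; x points away from the handle. Handle: bar 14 mm wide (y), from x = -38 to -165 mm, z = 8 to 34 mm; grip across it near x = -135 mm to clear the shade. Starts left or right of the lamp, handle towards the robot (-x of the world, within 20 degrees).
- soapstone_dish: Loose dish of the same shape, size and frame as the copper dish, but dish and handle are dark green-grey soapstone and its marble is pink. Starts on the other side of the lamp. A bystander, to be left alone.
- opal_marble_center (a point): Centre of the pale blue glass marble, 24 mm in diameter, 18 g, loose on four small prongs in the middle of the copper dish, its centre 17 mm above the dish's underside. It rolls off its seat if the dish is jerked or tilted far.
- lamp: Fixed brass lamp. Origin: on the shelf straight below the centre of its conical shade (100 mm across at its lower rim, 62 mm above the shelf; top at 120 mm). x points from shade to stand, away from the robot within 25 degrees: stone block 70 x 130 x 50 mm at x = 180 mm, clamp screw from x = 110 mm, arm in the plane y = 0 up to 220 mm high. Open below on the robot's side and flanks.
Not all that is in view belongs to the job. Leave any purple look-alike of the copper_dish alone.

How it is judged:
By the outcome, as a careful person would: the job done as asked, in the order asked, and still so for the second after the job is handed in, with the robot touching nothing.
It also fails if it takes over 38 s, if anything falls off the work surface, if the arm or the gripper's body presses on something with over 40 N, if the wrist force passes 120 N, or if a joint passes its speed limit or range.

### The arm

A 6-joint arm with a two-finger parallel gripper is mounted at the origin on the work surface. World frame = base frame: x ahead of the robot, y to its left, z up, the work surface at z = 0. Lengths are in m, angles in rad, forces in N, time in s.
With the tool pointing down it reaches from about 0.325 to 0.875 m from the base axis. Payload 4.4 kg.
Tool frame: the origin (TCP) lies midway between the tips of the shut fingers; the grasp point (between the pads) lies 19 mm behind it (bot.tcp_to_grasp is the distance from the TCP to the grasp point, in m); z points along the fingers, y is the line along which they close (so a half turn about z gives the same grasp; the last joint's range is limited). The gripper opens to 85 mm and grips with 20 to 120 N. Pads are 22 mm wide; open, the fingers measure 114 mm over their backs; the gripper's body (76 mm by 85 mm) begins 54 mm behind the grasp point. The pads swing forward as they close: fully open they stand 13 mm farther back than shut.
Start: joints at [-1.28, 0.207, 1.542, -0, 1.393, -0.15], TCP at [0.245, -0.52, 0.231] pointing down, gripper open.
Joint ranges: [-2.73, 2.73], [-0.86, 2.22], [0.23, 2.46], [-1.11, 4.25], [0.08, 2.63], [-2.82, 2.82]. Speed limits (rad/s): [2.79, 2.79, 3.14, 3.14, 3.14, 3.14].

### API

Orientations are given as a unit quaternion [x, y, z, w].
In Python, from plant import bot, vision gives the robot as it stands. The module is installed in compiled form; this text tells all that it offers.
- The arm moves only by the tool apply_moves, never from a script. Its argument "commands" is one flat list of numbers, 4 for each row, row after row: the shift along the tool's x, y, z scaled (see below), then the turn about the tool's z scaled (see below). In form: [dx, dy, dz, twist, dx, dy, dz, twist, ...]. A call has 1 to 12 rows; each row shifts and turns the commanded pose from where the row before left it, along the tool's axes as they then stand; what a row does not reach is not made up. The controller multiplies each number of a shift by 25 mm and each number of a turn by 0.08 rad. A row lasts 1/12 s, in which the tool goes at most 41.7 mm and 7.16 degrees, less where a joint would pass 70% of its speed; a pose out of reach is approached as far as the arm can. A call with a number of a shift or a turn outside -1 to 1 is refused whole. A call with a gripper value outside its range is refused whole. "grip" is the opening, from -1 (shut) to 1 (fully open), set as the call begins (left out, the last holds). The fingers move at their own pace and stop on an object; "newtons" is the grip in N (left out, the last holds). Time passes only in rows, so rows that do not move let the fingers close. It gives the time, the measured TCP pose, the force, the opening and the grip force at its end, in the units of the state.
- bot.sense(): the state, without advancing time (a new reading comes with each control period).
- vision.read_camera(name): name is "scene" or "top" or "wrist"; returns the picture (480x640x3 uint8, red, green, blue); there is no depth.
- vision.camera_model(name): a dict with "K" (3x3 intrinsics, pixels), "R" (3x3) and "t" (3): a world point X has camera coordinates R X + t; the wrist camera has in their place "hand_eye" (4x4, takes a point from camera to tool coordinates, whose origin is the TCP and whose axes are the flange's). Camera axes: x right, y down, z forward; pixel columns grow to the right and rows downward; lengths in m; the calibration is good to about 2 mm. A picture is of the moment at which its call begins: read the wrist's pose just before it. camera_model takes no time and is no camera call.
- bot.finish_job(): hands the job in; it is judged then, once.
Trained networks look in the newest picture that a camera, given by its name, has taken for a name from the list of things; names that differ only in an ending like _2 or _b are one class to them, and where a whole thing is asked for, a point or a joint stands for the part that bears it (a point fixed in the world has none). Each returns a list of dicts, best first, with "confidence" (0 to 1); they miss things now and then, are a little off and sometimes report something else, mostly with a low value. They report only what shows in the picture. A call takes as long as a camera call. They do not tell look-alikes from the thing itself.
- vision.cut_out(camera, query): "region" (480x640 bool, what is visible of it) and "extent" ([left, top, width, height] in pixels, round what is visible of it).
The state is a dict: "time_s": time; "qpos": joint angles; "joint_velocities": joint speeds; "joint_torque": joint torques, N m; "position": TCP position; "eef_rot": TCP orientation; "contact_force": force on the tool from outside, world axes, zero at the start; "moment": the same for the moment, N m; "gripper_width": opening from 0.0 (shut) to 1.0 (fully open); "gripper_force": force on a finger pad.
Only numpy, scipy, OpenCV 4.12 (cv2) and the standard library are available. Lean on these libraries where they do the work, as an engineer would, in place of code of your own. Each camera call takes 0.05 s, during which the arm holds its last target. There are 200 camera calls.

## Working session

There is one attempt and no reset: what is moved stays moved. The work goes in short steps, Python scripts to look and compute and a tool call to move; the robot and the scene stay as the last step left them, time stands still between calls to the robot, and variables do not carry over. Pictures are saved under pics/ and viewed, at most 10 in all, crops included, and the job is handed in when it is done.

Besides the shell and the picture viewer there is one more tool, called after "Call:" as name(argument=value, ...) on one line, values as JSON. apply_moves: Moves the arm, as the interface text tells. Its arguments: {"type":"object","properties":{"commands":{"type":"array"},"grip":{"type":"number"},"newtons":{"type":"number"}},"required":["commands"]}

```bash
mkdir -p pics; python3 - <<'E'
from plant import bot, vision
import cv2, numpy as np
s=bot.sense(); print(s['position'],s['eef_rot'],s['time_s'])
ims=[]
for c in ("scene","top"):
    im=vision.read_camera(c); cv2.imwrite(f"pics/{c}0.png",im[:,:,::-1])
    m=vision.camera_model(c); print(c,m['K'].tolist(),(-m['R'].T@m['t']).round(3),m['R'].round(2).tolist())
    for q in ("copper_dish","soapstone_dish","opal_marble_center","lamp"):
        for d in vision.cut_out(c,q)[:4]:
            ys,xs=np.nonzero(d['region']); print(c,q,round(d['confidence'],2),np.round(d['extent']),xs.mean().round(1),ys.mean().round(1),len(xs))
E
```

```text
[ 0.24508614 -0.51929208  0.23010903] [ 9.75810874e-01  2.18613276e-01 -6.61634040e-05 -1.17060692e-03] 0.0
scene [[455.03152485922806, 0.0, 323.0243036469689], [0.0, 455.03152485922806, 244.60653794695506], [0.0, 0.0, 1.0]] [1.035 0.197 0.408] [[-0.34, 0.94, 0.02], [0.52, 0.21, -0.83], [-0.78, -0.27, -0.56]]
scene copper_dish 0.69 [424. 254.  73. 121.] 464.2 330.8 3820
scene copper_dish 0.62 [279. 161.  53.  65.] 306.2 201.1 1550
scene soapstone_dish 0.62 [138. 181.  60.  74.] 169.8 226.4 2248
scene opal_marble_center 0.63 [449. 324.  21.  22.] 461.1 335.5 326
scene lamp 0.62 [139. 200. 216. 280.] 244.0 371.0 22868
top [[548.3314367071256, 0.0, 325.7215959286765], [0.0, 548.3314367071256, 230.07921288344855], [0.0, 0.0, 1.0]] [0.477 0.021 0.896] [[0.02, -1.0, 0.04], [-1.0, -0.02, -0.05], [0.05, -0.04, -1.0]]
top copper_dish 0.8 [154. 149.  53. 128.] 174.4 195.3 2834
top copper_dish 0.79 [334. 289.  52. 131.] 361.0 332.0 2841
top soapstone_dish 0.58 [438. 195.  66. 125.] 471.0 241.7 3061
top opal_marble_center 0.57 [171. 169.  15.  13.] 176.9 174.0 155
top lamp 0.9 [261.   0.  83. 178.] 296.0 84.4 8665
```

View pics/scene0.png

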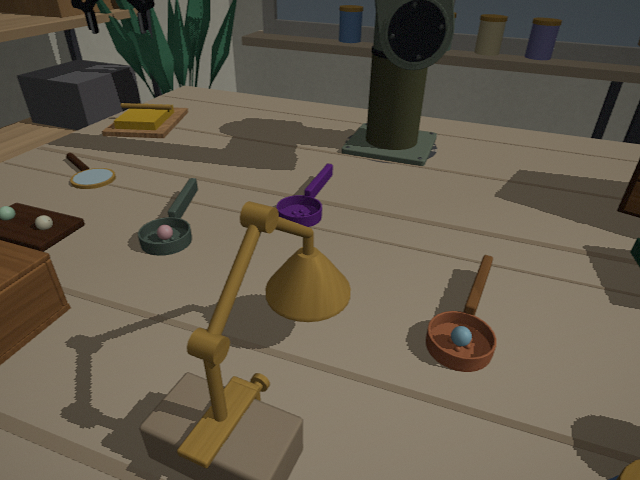

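View pics/top0.png

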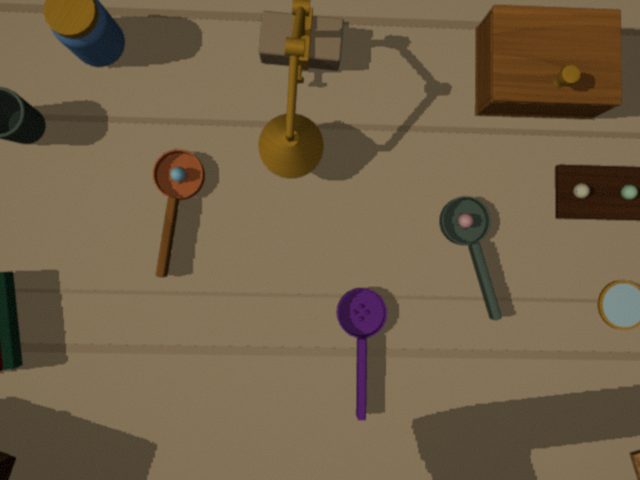

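The scene and top views both show three things that could be taken for the copper dish:
- Orange-brown dish with a blue marble: scene (461,340), top (179,175).
- Purple dish, empty: scene (300,210), top (361,313).
- Green-grey dish with a pink marble: scene (165,235), top (465,220).

I choose the first by the description. The lamp shade is at top (291,146). Next I measure both and take a close crop to check.

```bash
cat > h.py <<'E'
from plant import bot, vision
import cv2, numpy as np
from scipy.optimize import minimize, least_squares
def proj(c,X):
    m=vision.camera_model(c); p=(np.asarray(X)@m['R'].T+m['t'])@m['K'].T; return p[:,:2]/p[:,2:]
def ray(c,uv,z):
    m=vision.camera_model(c); d=m['R'].T@np.linalg.inv(m['K'])@[*uv,1]; o=-m['R'].T@m['t']; return o+d*(z-o[2])/d[2]
A=np.linspace(0,2*np.pi,72)
def circ(r,z): return np.c_[r*np.cos(A),r*np.sin(A),0*A+z]
DISH=np.r_[circ(.04,.022),circ(.04,0)]
HAND=np.array([[x,y,z] for x in(-.038,-.165) for y in(-.007,.007) for z in(.008,.034)])
def tf(P,p):
    c,s=np.cos(p[2]),np.sin(p[2]); return P@np.array([[c,s,0],[-s,c,0],[0,0,1]])+[p[0],p[1],0]
def sil(c,p,f=4):
    im=np.zeros((480*f,640*f),np.uint8)
    for P in(DISH,HAND):
        q=proj(c,tf(P,p)); cv2.fillConvexPoly(im,cv2.convexHull(np.round((q+.5)*f).astype(np.int32)),255)
    return cv2.resize(im,(640,480),interpolation=cv2.INTER_AREA)/255.
def fit_dish(masks,p0):
    def cost(p): return sum(np.abs(sil(c,p)-m).sum()/m.sum() for c,m in masks.items())
    r=minimize(cost,p0,method='Nelder-Mead',options=dict(initial_simplex=np.array(p0)+np.array([[0,0,0],[.006,0,0],[0,.006,0],[0,0,.08]]),xatol=2e-4,fatol=1e-4,maxiter=150)); return r.x,r.fun
def pick(c,q,uv,n=4):
    for d in vision.cut_out(c,q)[:n]:
        l,t,w,h=d['extent']
        if l-5<uv[0]<l+w+5 and t-5<uv[1]<t+h+5: return d['region']
E
python3 - <<'E'
from h import *
uv={'top':(177,185),'scene':(461,335)}
ims={}; M={};L={}
for c in uv:
    ims[c]=vision.read_camera(c); M[c]=pick(c,'copper_dish',uv[c]).astype(float)
    # fill marble hole
    M[c]=cv2.morphologyEx(M[c].astype(np.uint8),cv2.MORPH_CLOSE,np.ones((25,25)) if 0 else np.ones((3,3)))
    ct,_=cv2.findContours(M[c],cv2.RETR_EXTERNAL,cv2.CHAIN_APPROX_NONE); cv2.drawContours(M[c],ct,-1,1,-1); M[c]=M[c].astype(float)
    L[c]=vision.cut_out(c,'lamp')[0]['region']
a=ray('top',(179,175),.02); b=ray('top',(162,275),.03); p0=[a[0],a[1],np.arctan2(*(a-b)[[1,0]])]
print('p0',np.round(p0,4))
for k in (['top'],['scene'],['top','scene']): print(k,fit_dish({c:M[c] for c in k},p0))
mt=pick('top','opal_marble_center',(178,174)); ms=pick('scene','opal_marble_center',(461,336))
for c,m in(('top',mt),('scene',ms)):
    if m is not None: ys,xs=np.nonzero(m); print('marble',c,ray(c,(xs.mean()+0,ys.mean()),.017).round(4))
# lamp rim
def bd(c,vmin):
    ct,_=cv2.findContours(L[c].astype(np.uint8),cv2.RETR_EXTERNAL,cv2.CHAIN_APPROX_NONE)
    p=np.vstack(ct)[:,0]; p=p[p[:,1]>vmin]; return p.astype(float)
bt=bd('top',135); bs=bd('scene',288); bs=bs[(bs[:,0]>272)&(bs[:,0]<345)&(bs[:,1]<318)]
def res(x,k):
    o=[]
    for c,P in(('top',bt),('scene',bs)):
        if c in k:
            h=proj(c,circ(.05,.062)+[x[0],x[1],0]).astype(np.float32)
            o+=[cv2.pointPolygonTest(h.reshape(-1,1,2),(float(u),float(v)),True) for u,v in P]
    return np.array(o)
l0=ray('top',(291,146),.062)[:2]
for k in(['top'],['scene'],['top','scene']):
    r=least_squares(res,l0,args=(k,),diff_step=1e-3,loss='soft_l1'); print('lamp',k,r.x.round(4),np.abs(r.fun).mean().round(2),len(r.fun))
# lamp yaw from arm/clamp: overlays
im=ims['top'].copy()
cr=im[100:300,120:400].copy(); cv2.imwrite('pics/crop1.png',cv2.resize(cr,None,fx=2.5,fy=2.5,interpolation=cv2.INTER_CUBIC)[:,:,::-1])
print('purple', ray('top',(361,313),.02).round(3), ray('top',(361,418),.03).round(3),'stand',ray('top',(302,40),.05).round(3))
E
```

```text
Traceback (most recent call last):
IndexError: list index out of range
```

```bash
cat >> h.py <<'E'
def get(c,q,uv,tries=4):
    for _ in range(tries):
        m=pick(c,q,uv)
        if m is not None:
            ct,_=cv2.findContours(m.astype(np.uint8),cv2.RETR_EXTERNAL,cv2.CHAIN_APPROX_NONE)
            o=np.zeros(m.shape,np.uint8); cv2.drawContours(o,ct,-1,1,-1); return o
        vision.read_camera(c)
E
cat > meas.py <<'E'
from h import *
uv={'top':(177,185),'scene':(461,335)}
ims={}; M={};L={}
for c,lu in(('top',(291,146)),('scene',(308,280))):
    ims[c]=vision.read_camera(c); M[c]=get(c,'copper_dish',uv[c]); L[c]=get(c,'lamp',lu)
a=ray('top',(179,175),.02); b=ray('top',(162,275),.03); p0=[a[0],a[1],np.arctan2(*(a-b)[[1,0]])]
print('p0',np.round(p0,4))
for k in (['top'],['scene'],['top','scene']):
    if all(M[c] is not None for c in k): print(k,fit_dish({c:M[c].astype(float) for c in k},p0))
for c,u in(('top',(178,174)),('scene',(461,336))):
    m=get(c,'opal_marble_center',u)
    if m is not None: ys,xs=np.nonzero(m); print('marble',c,ray(c,(xs.mean(),ys.mean()),.017).round(4))
def bd(c,vmin):
    ct,_=cv2.findContours(L[c],cv2.RETR_EXTERNAL,cv2.CHAIN_APPROX_NONE)
    p=np.vstack(ct)[:,0]; return p[p[:,1]>vmin].astype(float)
B={}
if L['top'] is not None: B['top']=bd('top',135)
if L['scene'] is not None:
    s=bd('scene',288); B['scene']=s[(s[:,0]>272)&(s[:,0]<345)&(s[:,1]<318)]
def res(x,k):
    o=[]
    for c in k:
        h=proj(c,circ(.05,.062)+[x[0],x[1],0]).astype(np.float32).reshape(-1,1,2)
        o+=[cv2.pointPolygonTest(h,(float(u),float(v)),True) for u,v in B[c]]
    return np.array(o)
l0=ray('top',(291,146),.062)[:2]
for k in [[c] for c in B]+[list(B)]:
    r=least_squares(res,l0,args=(k,),diff_step=1e-3,loss='soft_l1'); print('lamp',k,r.x.round(4),np.abs(r.fun).mean().round(2),len(r.fun))
cr=ims['top'][100:300,120:400]; cv2.imwrite('pics/crop1.png',cv2.resize(cr,None,fx=2.5,fy=2.5,interpolation=cv2.INTER_CUBIC)[:,:,::-1])
print('purple', ray('top',(361,313),.02).round(3), ray('top',(361,418),.03).round(3),'stand',ray('top',(302,40),.05).round(3))
E
python3 meas.py
```

```text
p0 [ 0.6066  0.2221 -0.1155]
['top'] (array([ 0.60806064,  0.22530473, -0.12149414]), np.float64(0.04116717777158256))
['scene'] (array([ 0.60867638,  0.22594104, -0.11762904]), np.float64(0.04488987375772227))
['top', 'scene'] (array([ 0.60782308,  0.22570073, -0.11983355]), np.float64(0.0944512631168592))
marble top [0.6082 0.2248 0.017 ]
marble scene [0.6086 0.2261 0.017 ]
lamp ['top'] [0.6503 0.0452] 0.4 113
lamp ['scene'] [0.6498 0.0457] 0.21 31
lamp ['top', 'scene'] [0.6501 0.0453] 0.38 144
purple [ 0.393 -0.072  0.02 ] [ 0.232 -0.074  0.03 ] stand [0.821 0.031 0.05 ]
```

View pics/crop1.png

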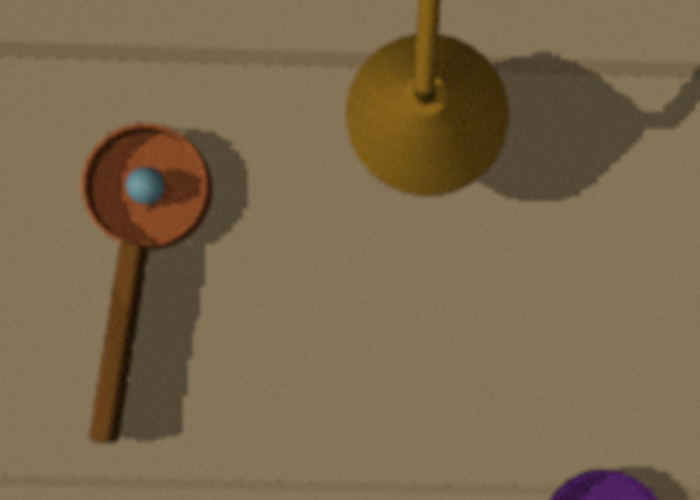

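The crop shows the copper dish with the blue marble centred at (146,186) and the shade at (427,115), so the choice is right. The fits from the two cameras agree within 1 mm:
- **Dish:** (0.608, 0.2255), yaw -0.12.
- **Lamp:** (0.650, 0.0453).

First I turn the tool to the dish's yaw, then cross over.

Call:
apply_moves(commands=[0, 0, 0, 1, 0, 0, 0, 1, 0, 0, 0, 1, 0, 0, 0, 1, 0, 0, 0, 1, 0, 0, 0, 1, 0, 0, 0, 1, 0.17, -1, 0, 0, 0.17, -1, 0, 0, 0.17, -1, 0, 0, 0.17, -1, 0, 0, 0.17, -1, 0, 0], grip=1, newtons=60)

```text
time_s: 2.15
position: [0.2814, -0.3974, 0.2313]
eef_rot: [0.998, -0.06, 0.0, -0.0]
contact_force: [-0.7, 0.1, -0.3]
gripper_width: 1.001
gripper_force: 0.0
```

Call:
apply_moves(commands=[0.17, -1, 0, 0, 0.17, -1, 0, 0, 0.17, -1, 0, 0, 0.17, -1, 0, 0, 0.17, -1, 0, 0, 0.17, -1, 0, 0, 0.17, -1, 0, 0, 0.17, -1, 0, 0, 0.17, -1, 0, 0, 0.17, -1, 0, 0, 0.17, -1, 0, 0, 0.17, -1, 0, 0])

```text
time_s: 3.15
position: [0.3678, -0.1055, 0.2316]
eef_rot: [0.998, -0.06, 0.0, 0.0]
contact_force: [0.7, 0.6, 0.6]
gripper_width: 1.001
gripper_force: 0.0
```

Call:
apply_moves(commands=[0.17, -1, 0, 0, 0.17, -1, 0, 0, 0.17, -1, 0, 0, 0.17, -1, 0, 0, 0.17, -1, 0, 0, 0.17, -1, 0, 0, 0.17, -1, 0, 0, 0.17, -1, 0, 0, 0.17, -1, 0, 0, 0.17, -1, 0, 0, 0.17, -1, 0, 0, 0.17, -1, 0, 0])

```text
time_s: 4.15
position: [0.4541, 0.1865, 0.2314]
eef_rot: [0.998, -0.059, 0.0, -0.0]
contact_force: [0.4, -0.5, -0.3]
gripper_width: 0.999
gripper_force: 0.0
```

Call:
apply_moves(commands=[0.18, -0.76, 0, 0, 0.18, -0.76, 0, 0, 0.18, -0.76, 0, 0, 0, 0, 1, 0, 0, 0, 1, 0, 0, 0, 1, 0, 0, 0, 1, 0, 0, 0, 0.8, 0, 0, 0, 0.6, 0, 0, 0, 0, 0, 0, 0, 0, 0])

```text
time_s: 5.07
position: [0.4734, 0.2399, 0.0956]
eef_rot: [0.998, -0.06, -0.001, 0.0]
contact_force: [0.9, 1.3, 0.3]
gripper_width: 1.002
gripper_force: 0.0
```

```bash
python3 - <<'E'
from h import *
s=bot.sense(); print(s['position'],s['eef_rot'],s['qpos'])
w=vision.read_camera('wrist'); t=vision.read_camera('top')[130:330,90:350]
cv2.imwrite('pics/w1.png',np.hstack([cv2.resize(w,(400,300)),cv2.resize(t,(390,300))])[:,:,::-1])
E
```

```text
[0.47341233 0.23992498 0.09560253] [ 9.98223307e-01 -5.95734719e-02 -1.03569932e-03  3.96508358e-04] [ 3.05934362e-01  2.69623762e-01  1.76993453e+00 -2.09070917e-07
  1.10425237e+00  1.99594839e+00]
```

View pics/w1.png

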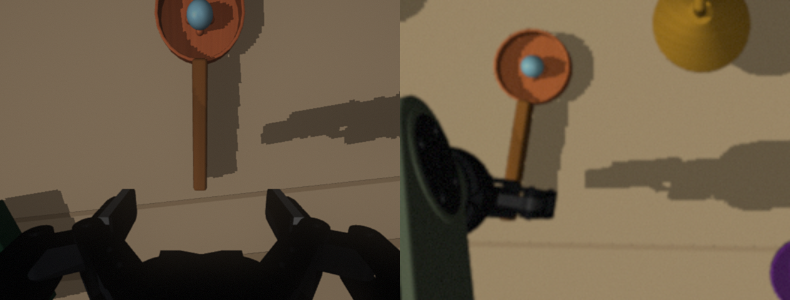

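Handle sits midway between the fingers (wrist crop about (200,130)) and the marble is seated. I go down, then close.

Call:
apply_moves(commands=[0, -0.06, 0.8, 0, 0, 0, 0.8, 0, 0, 0, 0.7, 0, 0, 0, 0.5, 0, 0, 0, 0.4, 0, 0, 0, 0.25, 0, 0, 0, 0.13, 0, 0, 0, 0, 0, 0, 0, 0, 0])

```text
time_s: 5.92
position: [0.475, 0.2419, 0.0076]
eef_rot: [0.998, -0.06, 0.001, -0.0]
contact_force: [0.2, -0.0, -0.5]
gripper_width: 0.997
gripper_force: 0.0
```

Call:
apply_moves(commands=[0, 0, 0, 0, 0, 0, 0, 0, 0, 0, 0, 0, 0, 0, 0, 0, 0, 0, 0, 0, 0, 0, 0, 0, 0, 0, 0, 0, 0, 0, 0, 0, 0, 0, 0, 0, 0, 0, 0, 0], grip=-0.6, newtons=25)

```text
time_s: 6.75
position: [0.4743, 0.2416, 0.0068]
eef_rot: [0.998, -0.06, -0.0, 0.0]
contact_force: [-0.5, 0.2, 0.8]
gripper_width: 0.196
gripper_force: 0.0
```

Call:
apply_moves(commands=[0, 0, 0, 0, 0, 0, 0, 0, 0, 0, 0, 0, 0, 0, 0, 0, 0, 0, 0, 0, 0, 0, 0, 0, 0, 0, 0, 0, 0, 0, 0, 0], grip=-1, newtons=25)

```text
time_s: 7.42
position: [0.4742, 0.2415, 0.0068]
eef_rot: [0.998, -0.06, -0.0, 0.0]
contact_force: [-0.6, -1.7, 0.7]
gripper_width: 0.157
gripper_force: 27.3
```

```bash
cat > chk.py <<'E'
from h import *
import sys
s=bot.sense(); print(s['time_s'],s['position'].round(4) if hasattr(s['position'],'round') else s['position'],s['eef_rot'],s['contact_force'])
for c in('top','scene'):
    im=vision.read_camera(c); cv2.imwrite(f'pics/{sys.argv[1]}_{c}.png',im[:,:,::-1])
    for d in vision.cut_out(c,'opal_marble_center')[:3]:
        ys,xs=np.nonzero(d['region']); print('marble',c,round(d['confidence'],2),len(xs),ray(c,(xs.mean(),ys.mean()),.017).round(4))
    # dish disc from orange pixels: fit circle rim
    for d in vision.cut_out(c,'copper_dish')[:3]: print('dish',c,round(d['confidence'],2),np.round(d['extent']))
E
python3 chk.py grip
```

```text
7.4167 [0.4742 0.2415 0.0068] [ 9.98222080e-01 -5.96042403e-02 -7.58069476e-05  8.79031239e-05] [-0.58152094 -1.68789217  0.71617497]
dish top 0.79 [337. 289.  50. 131.]
dish top 0.67 [155. 150.  51. 102.]
marble scene 0.57 335 [0.6088 0.2263 0.017 ]
dish scene 0.94 [278. 163.  56.  62.]
dish scene 0.61 [424. 254.  74. 119.]
```

Call:
apply_moves(commands=[0, 0, 0, 0, 0, 0, 0, 0, 0.015, 0.04, 0, 0, 0.03, 0.08, 0, 0, 0.045, 0.12, 0, 0, 0.06, 0.16, 0, 0, 0.073, 0.2, 0, 0, 0.073, 0.2, 0, 0, 0.073, 0.2, 0, 0, 0.073, 0.2, 0, 0, 0.073, 0.2, 0, 0, 0.073, 0.2, 0, 0], newtons=50)

```text
time_s: 8.72
position: [0.4843, 0.1996, 0.0068]
eef_rot: [0.998, -0.06, 0.0, -0.0]
contact_force: [-0.7, 1.3, 1.5]
gripper_width: 0.152
gripper_force: 53.3
```

Call:
apply_moves(commands=[0.073, 0.2, 0, 0, 0.073, 0.2, 0, 0, 0.073, 0.2, 0, 0, 0.06, 0.16, 0, 0, 0.045, 0.12, 0, 0, 0.03, 0.08, 0, 0, 0.015, 0.04, 0, 0, 0, 0, 0, 0])

```text
time_s: 9.38
position: [0.4905, 0.174, 0.0068]
eef_rot: [0.998, -0.06, 0.0, 0.0]
contact_force: [0.9, 0.6, 1.1]
gripper_width: 0.159
gripper_force: 53.4
```

```bash
python3 chk.py mid
```

```text
9.3833 [0.4905 0.174  0.0068] [ 9.98216692e-01 -5.96943489e-02  1.19193261e-04  8.43879896e-05] [0.88993915 0.63559727 1.08650712]
marble top 0.68 144 [0.6253 0.158  0.017 ]
dish top 0.89 [195. 140.  53.  85.]
dish top 0.83 [336. 289.  50. 131.]
dish scene 0.81 [371. 250.  70. 118.]
dish scene 0.8 [281. 164.  52.  64.]
```

View pics/mid_scene.png

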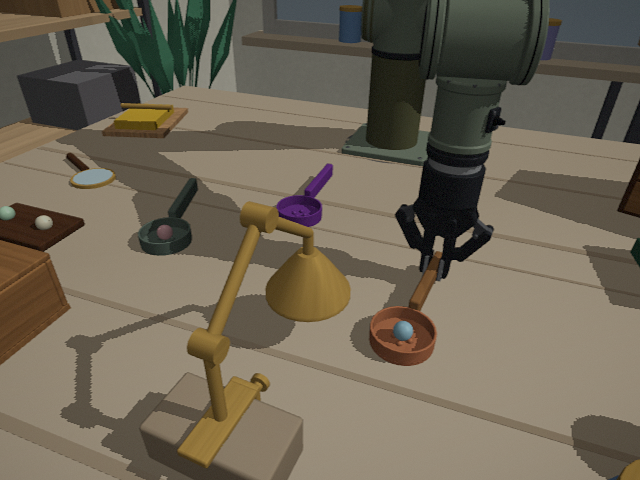

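The scene view shows the marble seated at (403,331), the dish flat, and the gripper well clear of the shade at (308,280). I carry on under the shade.

Call:
apply_moves(commands=[0.014, 0.04, 0, 0, 0.029, 0.08, 0, 0, 0.043, 0.12, 0, 0, 0.058, 0.16, 0, 0, 0.072, 0.2, 0, 0, 0.072, 0.2, 0, 0, 0.072, 0.2, 0, 0, 0.072, 0.2, 0, 0, 0.072, 0.2, 0, 0, 0.072, 0.2, 0, 0, 0.072, 0.2, 0, 0, 0.072, 0.2, 0, 0])

```text
time_s: 10.68
position: [0.5023, 0.1219, 0.0068]
eef_rot: [0.998, -0.06, -0.0, -0.0]
contact_force: [-0.8, 2.0, 1.2]
gripper_width: 0.154
gripper_force: 53.5
```

Call:
apply_moves(commands=[0.072, 0.2, 0, 0, 0.072, 0.2, 0, 0, 0.072, 0.2, 0, 0, 0.072, 0.2, 0, 0, 0.072, 0.2, 0, 0, 0.072, 0.2, 0, 0, 0.072, 0.2, 0, 0, 0.072, 0.2, 0, 0, 0.072, 0.2, 0, 0, 0.058, 0.16, 0, 0, 0.05, 0.14, 0, 0, 0.043, 0.12, 0, 0])

```text
time_s: 11.68
position: [0.5155, 0.0646, 0.0068]
eef_rot: [0.998, -0.06, -0.0, -0.0]
contact_force: [-0.6, 1.6, 2.8]
gripper_width: 0.157
gripper_force: 53.5
```

Call:
apply_moves(commands=[0.029, 0.08, 0, 0, 0.014, 0.04, 0, 0, 0, 0, 0, 0, 0, 0, 0, 0, 0, 0, 0, 0])

```text
time_s: 12.1
position: [0.5163, 0.0617, 0.0068]
eef_rot: [0.998, -0.06, 0.0, 0.0]
contact_force: [1.1, -0.2, 0.1]
gripper_width: 0.153
gripper_force: 53.4
```

```bash
python3 chk.py under; python3 - <<'E'
from h import *
# compare predicted copper outline with picture
s=bot.sense(); P=s['position']; p=[P[0]+.608-.4742,P[1]+.2255-.2415,-.12]; print(p)
out=[]
for c,(x,y) in(('scene',(200,180)),('top',(190,60))):
    im=cv2.imread(f'pics/under_{c}.png'); im=cv2.resize(im[y:y+200,x:x+200],(800,800),interpolation=cv2.INTER_CUBIC)
    for z,col in((.022,(255,255,0)),(0,(0,255,0))):
        q=((proj(c,tf(circ(.04,z),p))-[x,y]+.5)*4).astype(int); cv2.polylines(im,[q],True,col,1)
    out.append(cv2.resize(im,(400,400)))
cv2.imwrite('pics/ov.png',np.hstack(out))
E
```

```text
12.1 [0.5163 0.0617 0.0068] [ 9.98221811e-01 -5.96083639e-02  1.51065782e-04  1.90263620e-04] [ 1.09118982 -0.19415864  0.10393053]
dish top 0.76 [335. 288.  52. 132.]
dish top 0.65 [283. 182.   9.   4.]
marble scene 0.43 124 [0.6594 0.0498 0.017 ]
dish scene 0.92 [277. 244.  80. 110.]
dish scene 0.67 [281. 165.  47.  61.]
[np.float64(0.6501148240884429), np.float64(0.045733650675494064), -0.12]
```

View pics/ov.png

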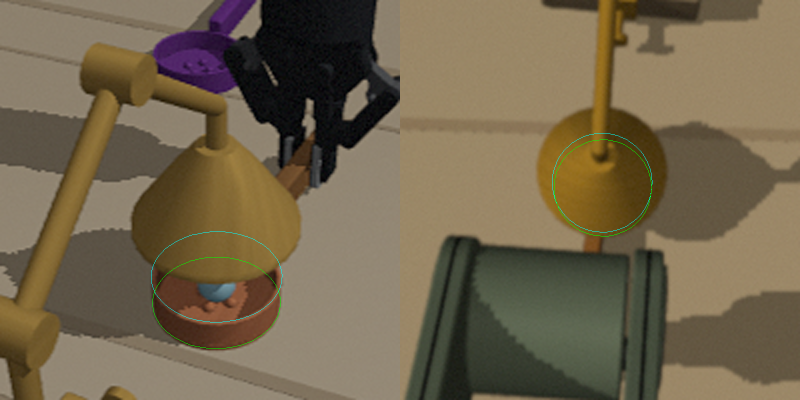

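The overlay shows the predicted dish outline on the copper wall at about (217,320), the marble on its seat at (217,288), and the dish below the shade. I release slowly and withdraw.

Call:
apply_moves(commands=[0, 0, 0, 0, 0, 0, 0, 0, 0, 0, 0, 0, 0, 0, 0, 0, 0, 0, 0, 0, 0, 0, 0, 0, 0, 0, 0, 0, 0, 0, 0, 0], grip=0.2, newtons=20)

```text
time_s: 13.07
position: [0.5162, 0.0619, 0.0068]
eef_rot: [0.998, -0.06, -0.0, 0.0]
contact_force: [0.1, 0.1, 0.1]
gripper_width: 0.601
gripper_force: 0.0
```

Call:
apply_moves(commands=[0, 0, -0.1, 0, 0, 0, -0.3, 0, 0, 0, -0.6, 0, 0, 0, -0.8, 0, 0, 0, -0.8, 0, -0.5, 0, -0.8, 0, -0.8, 0, -0.8, 0, -0.8, 0, -0.8, 0, -0.8, 0, -0.8, 0, -0.4, 0, -0.4, 0, 0, 0, 0, 0, 0, 0, 0, 0])

```text
time_s: 14.07
position: [0.4349, 0.0717, 0.1629]
eef_rot: [0.998, -0.059, 0.002, -0.0]
contact_force: [0.8, -0.3, -0.8]
gripper_width: 0.605
gripper_force: 0.0
```

```bash
python3 chk.py end; python3 - <<'E'
from h import *
p=[.6501,.0457,-.12]; out=[]
for c,(x,y) in(('scene',(200,180)),('top',(190,60))):
    im=cv2.imread(f'pics/end_{c}.png'); im=cv2.resize(im[y:y+200,x:x+200],(800,800),interpolation=cv2.INTER_CUBIC)
    for P in(circ(.04,0),HAND[[1,3,7,5]]):
        q=((proj(c,tf(P,p))-[x,y]+.5)*4).astype(int); cv2.polylines(im,[q],True,(0,255,0),1)
    out.append(cv2.resize(im,(400,400)))
cv2.imwrite('pics/ov2.png',np.hstack(out))
E
```

```text
14.0667 [0.4349 0.0717 0.1629] [ 9.98230204e-01 -5.94443620e-02  1.68128436e-03 -2.80151544e-05] [ 0.77988182 -0.27378127 -0.84684563]
dish top 0.72 [273. 177.  19.  79.]
dish top 0.6 [335. 287.  51. 133.]
marble scene 0.58 113 [0.6589 0.0496 0.017 ]
dish scene 0.78 [275. 240.  92. 116.]
dish scene 0.63 [278. 164.  56.  60.]
```

View pics/ov2.png

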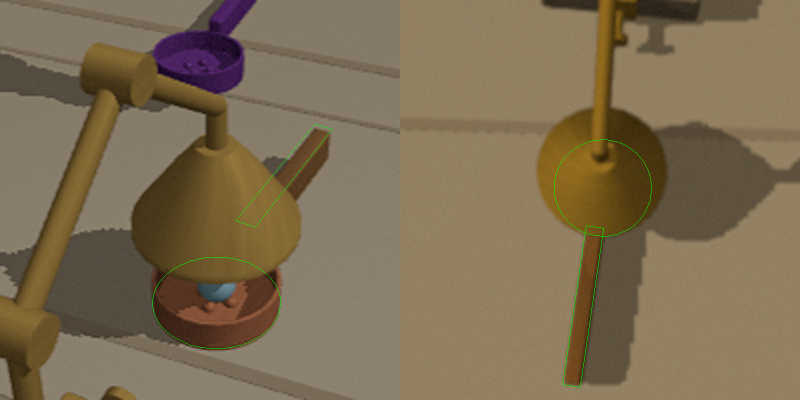

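The released dish matches its predicted outline: handle at (585,305), base ring at (217,303). The marble is still in at (217,288) and the gripper is clear.

```bash
python3 -c "
from plant import bot
print(bot.finish_job())"
```

```text
the job is handed in; nothing more can be done
None
```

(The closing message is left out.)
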